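# Swap the trays under the sign-painter's stand

### The arm

A 6-joint arm with a two-finger parallel gripper is mounted at the origin on the work surface. World frame = base frame: x ahead of the robot, y to its left, z up, the work surface at z = 0. Lengths are in m, angles in rad, forces in N, time in s.
With the tool pointing down it reaches from about 0.375 to 0.975 m from the base axis. Payload 3.8 kg.
Tool frame: the origin (TCP) lies midway between the tips of the shut fingers; the grasp point (between the pads) lies 19 mm behind it; z points along the fingers, y is the line along which they close (so a half turn about z gives the same grasp; the last joint's range is limited). The gripper opens to 85 mm and grips with 20 to 120 N. Pads are 22 mm wide; open, the fingers measure 114 mm over their backs; the gripper's body (76 mm by 85 mm) begins 54 mm behind the grasp point. The pads swing forward as they close: fully open they stand 13 mm farther back than shut.
Start: joints at [-1.164, 0.264, 1.604, -0, 1.274, -0.037], TCP at [0.29, -0.61, 0.194] pointing down, gripper open.
Joint ranges: [-2.63, 2.63], [-0.94, 2.18], [0.31, 2.57], [-1.31, 4.45], [0, 2.66], [-2.55, 2.55]. Speed limits (rad/s): [2.57, 2.57, 3.14, 3.14, 3.14, 3.14].

### API

Orientations are given as a rotation vector (axis times angle).
In Python, from workcell import read_state, vision, ticket gives the robot as it stands. The module is installed in compiled form; this text tells all that it offers.
- The arm moves only by the tool jog_arm, never from a script. Its arguments are lists of equal length, an entry for each row: "turn": the turn, a rotation vector about the tool's x, y, z in rad, a list of three; "delta_pos": the shift along the tool's x, y, z in m, a list of three; "gripper": the finger opening in m, from 0 to 0.0854. In form: {"turn": [[rx, ry, rz], ...], "delta_pos": [[dx, dy, dz], ...], "gripper": [gripper, ...]}. A call has 1 to 20 rows; each row shifts and turns the commanded pose from where the row before left it, along the tool's axes as they then stand; what a row does not reach is not made up. A row lasts 1/12 s, in which the tool goes at most 41.7 mm and 7.16 degrees, less where a joint would pass 70% of its speed; a pose out of reach is approached as far as the arm can. A call with a gripper value outside its range is refused whole. The fingers move at their own pace and stop on an object; "grip_force" is the grip in N (left out, the last holds). Time passes only in rows, so rows that do not move let the fingers close. It gives the time, the measured TCP pose, the force, the opening and the grip force at its end, in the units of the state.
- read_state(): the state, without advancing time (a new reading comes with each control period).
- vision.read_camera(name): name is "scene" or "top"; returns the picture (420x560x3 uint8, red, green, blue); there is no depth.
- vision.calibration(name): a dict with "vfov" (degrees; the focal length in pixels is half the picture's height over the tangent of half this angle, whatever the lens; pixels are square), "cx", "cy" (the principal point, pixels), "dist" ([k1, k2, p1, p2, k3] as OpenCV has them; the pictures are not rectified), "R" (3x3) and "t" (3): a world point X has camera coordinates R X + t. Camera axes: x right, y down, z forward; pixel columns grow to the right and rows downward; lengths in m; the calibration is good to about 2 mm. A picture is of the moment at which its call begins. calibration takes no time and is no camera call.
- ticket.finish_job(): hands the job in; it is judged then, once.
The state is a dict: "time": time; "q": joint angles; "joint_vel": joint speeds; "joint_torque": joint torques, N m; "tool_pos": TCP position; "tcp_rot": TCP orientation; "wrist_force": force on the tool from outside, world axes, zero at the start; "torque": the same for the moment, N m; "width": opening from 0.0 (shut) to 1.0 (fully open); "grip_force": force on a finger pad.
Only numpy, scipy, OpenCV 4.12 (cv2) and the standard library are available. Lean on these libraries where they do the work, as an engineer would, in place of code of your own. Each camera call takes 0.05 s, during which the arm holds its last target. There are 200 camera calls.

### The job

Swap the two trays of the low plywood stand: with a fingertip, push the tray that stands out, the one with the cork block, fully home; then hook a fingertip behind the lip of the other tray and draw it out along its rail all the way to its stop, so that the tin comes out from under the deck. Do not pinch either lip or lift anything; do not touch the tin, which stays upright in its tray, or the cork block, and leave the jar of brushes, the can and the loose brush where they are.

Things in the scene. Friction and masses are not known exactly. Their poses are not given: they have to be found in the camera images.
- stand: Low fixed plywood stand. Origin on the bench under the middle of the deck's front edge; x into the stand (yaw 0: away from the robot). Deck 212 deep, 274 wide, top 74 mm up, underside 62; a blank sign board fixed on it, from 60 mm behind the edge, reaches 102 mm up. A base board with guide rails (18 mm high) reaches 240 mm in front. Two trays side by side, centres at y = +65 and -65 mm. A tray at home has its lip's front face 75 mm before the deck's edge.
- tin_tray (a joint): Tray holding the tin; starts within 12 mm of home. Slides towards the stand's -x: 0 m fully home (hard stop), 0.160 m fully out (hard stop). About 3 N moves it, it stays where left, cannot be lifted off. Plywood, 270 long, 108 wide; side walls 22 mm high, well below the lip (46 mm).
- block_tray (a joint): Tray holding the cork block; starts standing out by 100 to 145 mm. Built like the tin tray. Slides towards the stand's -x: 0 m fully home (hard stop), 0.160 m fully out (hard stop). About 3 N moves it, it stays where left, cannot be lifted off. 
- tin_tray_lip (a point): Middle of the top edge, on the rear (hooking) face, of the tin tray's upright lip (12 thick, 64 wide); 52 mm above the bench, moves with the tray. x points along the rail homewards, y left, z up. Behind it an empty finger bay, open from above: 60 mm along the rail, 96 wide, floor 40 mm below this point, then a low cross bar and the tin's 84 mm compartment.
- block_tray_lip (a point): Middle of the top edge, on the rear (hooking) face, of the block tray's upright lip (12 thick, 64 wide); 52 mm above the bench, moves with the tray. x points along the rail homewards, y left, z up. The lip's front face is 12 mm before this point (x = -12 mm).
- tin_tray_lip_front: Front half of that lip: a beech strip 6 thick, 64 wide, 46 high. Origin at the bottom of the lip's front face, middle of the width, 6 mm above the bench; axes as the stand's.
- tin_tray_lip_back: Rear half of the same lip: a beech strip 6 thick, 64 wide, its top 5 mm lower than the front half's. Same origin as the front half; the rear face is at x = +12 mm.
- block_tray_lip_front: Front half of that lip: a beech strip 6 thick, 64 wide, 46 high. Origin at the bottom of the lip's front face, middle of the width, 6 mm above the bench; axes as the stand's.
- block_tray_lip_back: Rear half of the same lip: a beech strip 6 thick, 64 wide, its top 5 mm lower than the front half's. Same origin as the front half; the rear face is at x = +12 mm.
- tin: Loose flat round wax tin, 62 diameter, 36 high, 0.12 kg, standing in the tin tray's compartment, at first under the deck. Origin at the centre of its underside, z up.
- block: Cork sanding block, 45 x 75 x 28 high, wedged in the block tray's compartment (it rides with the tray). Origin at the centre of its underside, 120 mm behind the lip's front face.
- can: Bystander: closed round varnish can, 68 diameter, 85 high, on the bench to the right of the trays. Origin at the centre of its underside.
- jar: Bystander: glass jar 72 diameter, 90 high, with brushes standing in it to about 175 mm, on the bench to the right of the stand. Origin at the centre of its underside.
- brush: Bystander: loose paint brush with a blue handle, lying on the bench to the left of the stand. Origin at its underside.

How it is judged:
On the way, in this order (a step that is already met when the one before it is completed fails the run):
1. the block tray is pushed fully home (value of joint block_tray below 0.005 m), for 0.2 s.
2. the tin tray is drawn out to its stop (value of joint tin_tray above 0.153 m), for 0.2 s.
At the end, for the whole second after the job is handed in: The block tray is home (within 5 mm of its home stop), the tin tray is out (within 7 mm of its outer stop), and the tin stands upright and still in the compartment of its tray (value of joint tin_tray above 0.153 m and value of joint block_tray below 0.005 m and angle between tin's own z axis and vertical below 0.15 rad and linear speed of tin below 0.02 m/s and x of tin in the frame of tin_tray_lip between 0.06 and 0.16 m and z of tin in the frame of tin_tray_lip below -0.025 m); the robot touches nothing.
It fails at once if a tray's lip is pinched (pressed by the fingers in front and behind at once) ((contact force between the fingers and tin_tray_lip_front above 1.5 N and contact force between the fingers and tin_tray_lip_back above 1.5 N) or (contact force between the fingers and block_tray_lip_front above 1.5 N and contact force between the fingers and block_tray_lip_back above 1.5 N)).
It fails at once if the tin or the cork block is touched by the fingers (contact force between the fingers and tin above 0.5 N or contact force between the fingers and block above 0.5 N).
It fails at once if the tin is lifted or tipped (height (world z) of tin above 0.035 m or angle between tin's own z axis and vertical above 0.4 rad).
It fails at once if the jar, the can or the loose brush is moved by more than 20 mm (distance of any of jar, can, brush from where it was at the start of the episode above 0.02 m).
It also fails if it takes over 48 s, if anything falls off the work surface, if the arm or the gripper's body presses on something with over 40 N, if the wrist force passes 120 N, or if a joint passes its speed limit or range.

## Working session

There is one attempt and no reset: what is moved stays moved. The work goes in short steps, Python scripts to look and compute and a tool call to move; the robot and the scene stay as the last step left them, time stands still between calls to the robot, and variables do not carry over. Pictures are saved under pics/ and viewed, at most 10 in all, crops included, and the job is handed in when it is done.

Besides the shell and the picture viewer there is one more tool, called after "Call:" as name(argument=value, ...) on one line, values as JSON. jog_arm: Moves the arm, as the interface text tells. Its arguments: {"type":"object","properties":{"turn":{"type":"array","items":{"type":"array","items":{"type":"number"}}},"delta_pos":{"type":"array","items":{"type":"array","items":{"type":"number"}}},"gripper":{"type":"array","items":{"type":"number"}},"grip_force":{"type":"number"}},"required":["turn","delta_pos","gripper"]}

```bash
mkdir -p pics
cat > h.py <<'E'
import numpy as np, cv2
from workcell import read_state, vision, ticket
def K(n):
    c=vision.calibration(n); f=210/np.tan(np.radians(c["vfov"])/2)
    return np.array([[f,0,c["cx"]],[0,f,c["cy"]],[0,0,1]]),np.array(c["dist"],float),np.array(c["R"]),np.array(c["t"])
def at_z(n,u,v,z):
    k,d,R,t=K(n); p=cv2.undistortPoints(np.array([[[u,v]]],float),k,d)[0,0]
    ray=R.T@np.array([p[0],p[1],1]); o=-R.T@t
    return o+ray*(z-o[2])/ray[2]
def proj(n,X):
    k,d,R,t=K(n); return cv2.projectPoints(np.array(X,float).reshape(-1,1,3),cv2.Rodrigues(R)[0],t,k,d)[0][:,0]
def snap(n,f,crop=None,s=1):
    im=vision.read_camera(n)[:,:,::-1]
    if crop: x0,y0,x1,y1=crop; im=im[y0:y1,x0:x1]
    cv2.imwrite("pics/"+f,cv2.resize(im,None,fx=s,fy=s,interpolation=cv2.INTER_CUBIC))
E
python3 - <<'E'
from h import *
snap("top","t0.png",s=1.4); snap("scene","s0.png",s=1.4)
for n in("top","scene"):
    k,d,R,t=K(n);print(n,-R.T@t,R.round(2).tolist())
s=read_state();print(s["time"],s["tool_pos"],s["tcp_rot"],s["wrist_force"])
print(cv2.Rodrigues(np.array(s["tcp_rot"],float))[0].round(3))
E
```

```text
top [ 0.41014604 -0.01167267  1.05945163] [[-0.0, -1.0, 0.01], [-0.98, -0.0, -0.19], [0.19, -0.01, -0.98]]
scene [ 1.02151013 -0.65994849  1.27380047] [[0.86, 0.52, 0.01], [0.44, -0.72, -0.54], [-0.28, 0.47, -0.84]]
0.1 [ 0.28954441 -0.6089313   0.19318494] [-3.06260452e+00 -6.90958501e-01  5.62872407e-04] [ 0.83813533 -1.64349942  0.15908572]
[[ 0.903  0.429 -0.001]
 [ 0.429 -0.903  0.002]
 [ 0.    -0.002 -1.   ]]
```

View pics/t0.png

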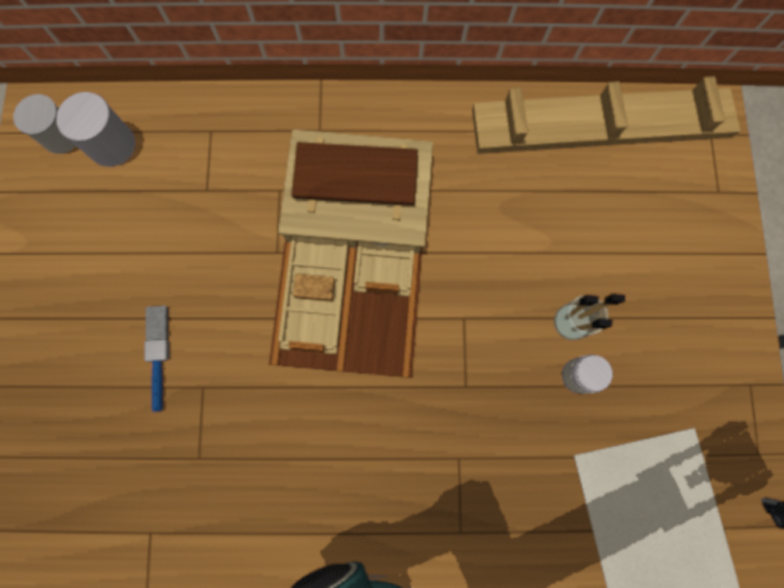

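View pics/s0.png

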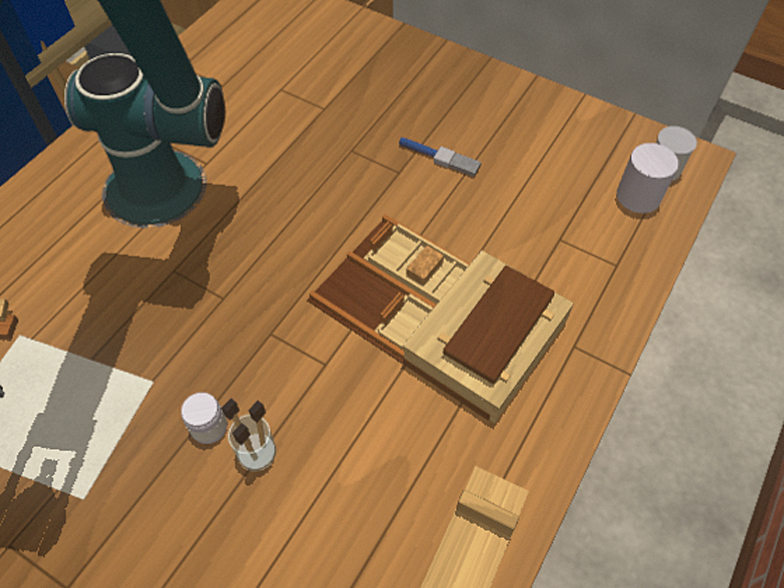

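The stand is at the centre (view pixels 270–432, 130–376). The block tray is on the left and stands out, with its lip at (306,346). The tin tray's lip is at (382,286). The can and jar are to the right and the brush to the left. I'll enlarge the stand next.

Run:
```python
from h import *
snap("top","t1.png",(185,150,315,275),6)
```

```text
(no output)
```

View pics/t1.png

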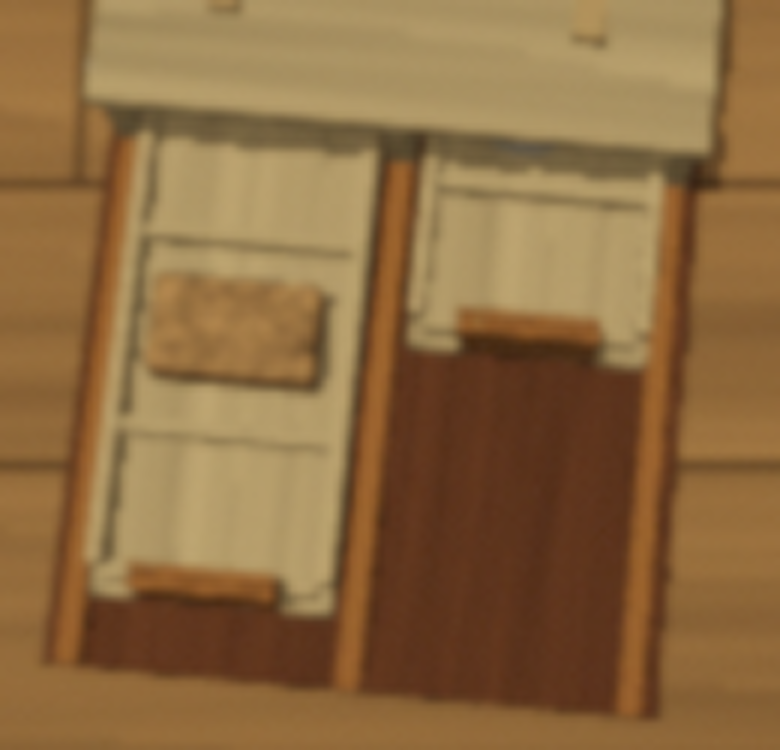

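The block lip's top runs from (131,568) to (280,578) along its back in the crop. The tin lip's top runs from (458,310) to (602,322). The deck's front corners are at (84,98) and (712,153).

Run:
```python
from h import *
P=lambda u,v,z: at_z("top",185+(u+.5)/6-.5,150+(v+.5)/6-.5,z)
dl,dr=P(84,98,.074),P(712,153,.074)
print(dl,dr,np.linalg.norm(dl-dr)); 
e=dl-dr; yaw=np.arctan2(-e[0],e[1]); 
L={}
for n,a,b in(("block",(131,568),(280,578)),("tin",(458,310),(602,322))):
    A,B=P(*a,.049),P(*b,.049); print(n,A,B,np.linalg.norm(A-B)); L[n]=(A+B)/2
r1,r2=P(65,130+0,.018),P(65,660,.018)
a,b=P(401,160,.018),P(347,688,.018); print("midrail",a,b); y2=np.arctan2(a[1]-b[1],a[0]-b[0]); print("yaw deck,rail",yaw,y2)
yaw=(yaw+y2)/2
R=np.array([[np.cos(yaw),-np.sin(yaw)],[np.sin(yaw),np.cos(yaw)]])
o=(dl+dr)[:2]/2; print("origin",o,"yaw",yaw)
for n in L: print(n,"stand",R.T@(L[n][:2]-o), "world",L[n])
```

```text
[0.73443931 0.18019901 0.074     ] [ 0.70986876 -0.09238795  0.074     ] 0.2736920968280254
block [0.53237036 0.15725724 0.049     ] [0.52809429 0.09335833 0.049     ] 0.06404182305422518
tin [0.64581478 0.0178786  0.049     ] [ 0.64047894 -0.0451123   0.049     ] 0.06321649344702007
midrail [0.72333816 0.04523577 0.018     ] [0.48339207 0.06635638 0.018     ]
yaw deck,rail -0.08989546811898093 -0.08779604552264486
origin [0.72215403 0.04390553] yaw -0.08884575682081289
block stand [-0.19838747  0.06405219] world [0.53023233 0.12530778 0.049     ]
tin stand [-0.07359166 -0.06430572] world [ 0.64314686 -0.01361685  0.049     ]
```

Call:
jog_arm(turn=[[0, 0, 0.1064], [0, 0, 0.1064], [0, 0, 0.1064], [0, 0, 0.1064], [0, 0, 0.1064], [0, 0, 0], [0, 0, 0], [0, 0, 0], [0, 0, 0], [0, 0, 0], [0, 0, 0], [0, 0, 0], [0, 0, 0], [0, 0, 0], [0, 0, 0], [0, 0, 0], [0, 0, 0], [0, 0, 0], [0, 0, 0], [0, 0, 0]], delta_pos=[[0, 0, -0.012], [0, 0, -0.012], [0, 0, -0.012], [0, 0, -0.012], [0, 0, -0.012], [0.005, -0.029, 0], [0.005, -0.029, 0], [0.005, -0.029, 0], [0.005, -0.029, 0], [0.005, -0.029, 0], [0.005, -0.029, 0], [0.005, -0.029, 0], [0.005, -0.029, 0], [0.005, -0.029, 0], [0.005, -0.029, 0], [0.005, -0.029, 0], [0.005, -0.029, 0], [0.005, -0.029, 0], [0.005, -0.029, 0], [0.005, -0.029, 0]], gripper=[0, 0, 0, 0, 0, 0, 0, 0, 0, 0, 0, 0, 0, 0, 0, 0, 0, 0, 0, 0], grip_force=20)

```text
time: 1.82
tool_pos: [0.4027, -0.1814, 0.2542]
tcp_rot: [-3.138, 0.139, 0.0]
wrist_force: [0.2, 0.3, -0.4]
width: 0.003
grip_force: 0.0
```

Call:
jog_arm(turn=[[0, 0, 0], [0, 0, 0], [0, 0, 0], [0, 0, 0], [0, 0, 0], [0, 0, 0], [0, 0, 0], [0, 0, 0], [0, 0, 0], [0, 0, 0], [0, 0, 0], [0, 0, 0]], delta_pos=[[0.005, -0.029, 0], [0.005, -0.029, 0], [0.005, -0.029, 0], [0.005, -0.029, 0], [0.005, -0.029, 0], [0.005, -0.029, 0], [0.005, -0.029, 0], [0.005, -0.029, 0], [0.005, -0.029, 0], [0.005, -0.029, 0], [0.005, -0.029, 0], [0, 0, 0]], gripper=[0, 0, 0, 0, 0, 0, 0, 0, 0, 0, 0, 0])

```text
time: 2.82
tool_pos: [0.4862, 0.1343, 0.2539]
tcp_rot: [-3.136, 0.133, 0.0]
wrist_force: [-0.9, -0.6, 0.1]
width: 0.003
grip_force: 0.0
```

Call:
jog_arm(turn=[[0, 0, 0], [0, 0, 0], [0, 0, 0], [0, 0, 0], [0, 0, 0], [0, 0, 0], [0, 0, 0], [0, 0, 0], [0, 0, 0]], delta_pos=[[-0.003, 0.005, 0.028], [0, 0, 0.028], [0, 0, 0.028], [0, 0, 0.028], [0, 0, 0.028], [0, 0, 0.028], [0, 0, 0.028], [0, 0, 0.026], [0, 0, 0]], gripper=[0, 0, 0, 0, 0, 0, 0, 0, 0])

```text
time: 3.57
tool_pos: [0.4766, 0.1237, 0.0268]
tcp_rot: [3.136, -0.139, -0.017]
wrist_force: [-1.2, -0.6, -0.3]
width: -0.003
grip_force: 0.0
```

Run:
```python
from h import *
snap("scene","s1.png",(210,130,430,310),3.6)
```

```text
(no output)
```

View pics/s1.png

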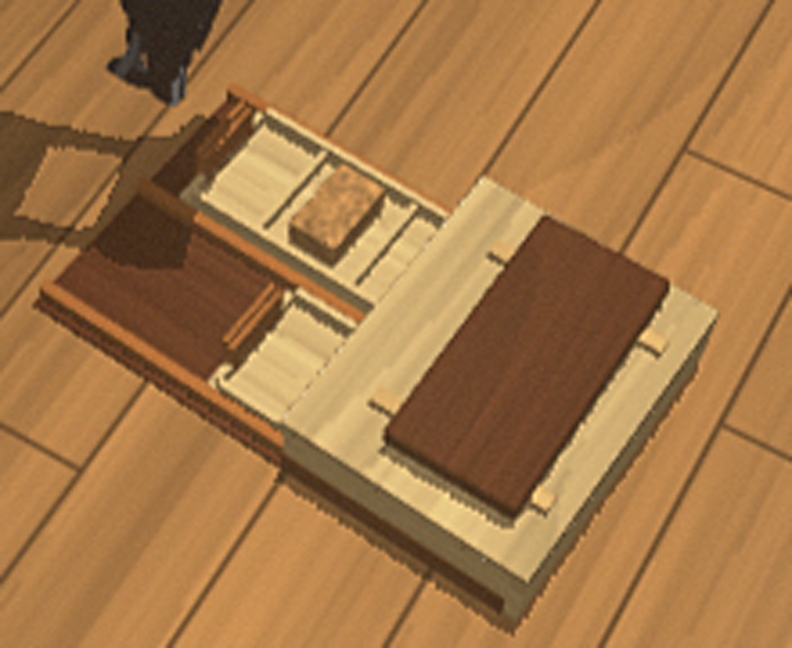

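The picture shows the gripper at top left, with its blue tips near (125,70) and (178,95). It looks higher or further off than expected, and the gap makes the fingers look open, so I'll check the projection.

Run:
```python
from h import *
s=read_state();print(s["time"],s["tool_pos"],s["width"],s["q"])
p=proj("scene",[s["tool_pos"],[.4862,.1343,.254]]);print((p-[210,130])*3.6)
snap("scene","s2.png",(190,80,300,200),5); snap("top","t2.png",(170,190,270,290),6)
```

```text
3.6167 [0.47859826 0.12412905 0.0293779 ] -0.001032006632570458 [ 2.03495555e-01  9.72786949e-02  2.13163848e+00 -1.76553582e-04
  9.20497672e-01  1.86278250e+00]
[[168.99473917 121.08656294]
 [176.20377748 -70.97589782]]
```

View pics/s2.png

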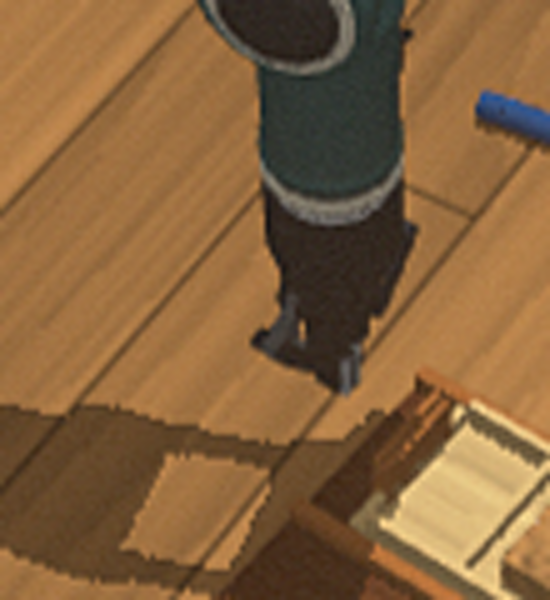

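Here the grey tips are at (345,385) and (265,345). The projected TCP falls at (335,418). I'll check with the top view.

View pics/t2.png

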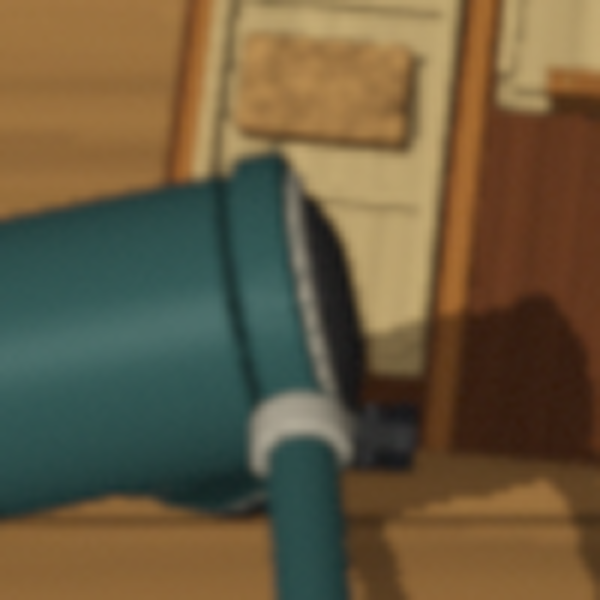

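The top view shows the gripper's knuckle sticking out along the stand's -y, at (390,440). That matches a shut gripper. I'll push now.

Call:
jog_arm(turn=[[0, 0, 0], [0, 0, 0], [0, 0, 0], [0, 0, 0], [0, 0, 0], [0, 0, 0], [0, 0, 0], [0, 0, 0], [0, 0, 0], [0, 0, 0], [0, 0, 0], [0, 0, 0], [0, 0, 0]], delta_pos=[[0.01, -0.005, 0], [0.01, 0, 0], [0.01, 0, 0], [0.012, 0, 0], [0.012, 0, 0], [0.012, 0, 0], [0.012, 0, 0], [0.012, 0, 0], [0.012, 0, 0], [0.012, 0, 0], [0.012, 0, 0], [0.012, 0, 0], [0.01, 0, 0]], gripper=[0, 0, 0, 0, 0, 0, 0, 0, 0, 0, 0, 0, 0])

```text
time: 4.8
tool_pos: [0.6316, 0.1169, 0.0321]
tcp_rot: [3.138, -0.139, -0.0]
wrist_force: [-0.3, 0.2, 0.1]
width: 0.003
grip_force: 0.0
```

Run:
```python
from h import *
snap("scene","s3.png",(210,110,430,290),3.6)
s=read_state();print(s["time"],s["tool_pos"],s["wrist_force"])
```

```text
4.85 [0.63361786 0.11683512 0.03248412] [ 3.03631109 -0.68724195  0.08853706]
```

View pics/s3.png

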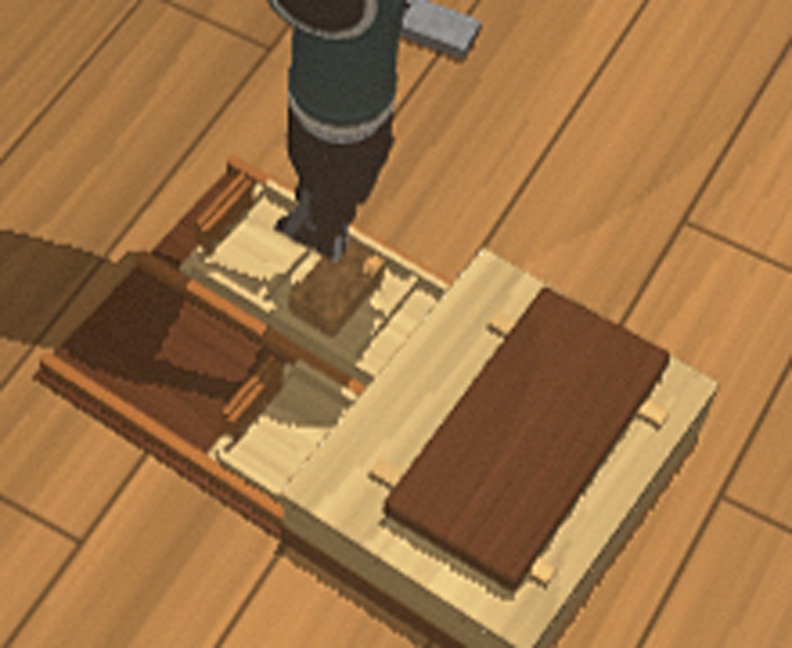

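The tips are at (335,255), over the block tray beside the cork. The lip at (225,200) has not moved, so the fingers passed above it and are higher than the reported z. I'll raise the arm straight away and then measure the offset.

Call:
jog_arm(turn=[[0, 0, 0], [0, 0, 0], [0, 0, 0], [0, 0, 0]], delta_pos=[[0, 0, -0.02], [0, 0, -0.02], [0, 0, -0.02], [0, 0, 0]], gripper=[0, 0, 0, 0])

```text
time: 5.18
tool_pos: [0.6337, 0.1177, 0.0972]
tcp_rot: [-3.137, 0.139, -0.011]
wrist_force: [-0.3, 0.4, 0.7]
width: -0.002
grip_force: 0.0
```

Run:
```python
from h import *
im=cv2.imread("pics/s3.png")
p=proj("scene",[[.6336,.1168,z] for z in(.0325,.05,.065,.08)]);print((p-[210,110])*3.6)
s=read_state();print(s["time"],s["tool_pos"],s["wrist_force"],s["width"])
pc=proj("scene",[s["tool_pos"]])[0];print(pc)
x0,y0=int(pc[0])-50,int(pc[1])-65
snap("scene","s4.png",(x0,y0,x0+100,y0+90),6);print((pc-[x0,y0])*6)
```

```text
[[326.26765345 276.90388508]
 [327.16837982 264.35907858]
 [327.95468253 253.40859975]
 [328.75450012 242.27057432]]
5.1833 [0.63366661 0.11770293 0.09717615] [-0.27610467  0.43591317  0.72241165] -0.001673683365889643
[301.76111343 173.476705  ]
[304.56668056 392.86022997]
```

View pics/s4.png

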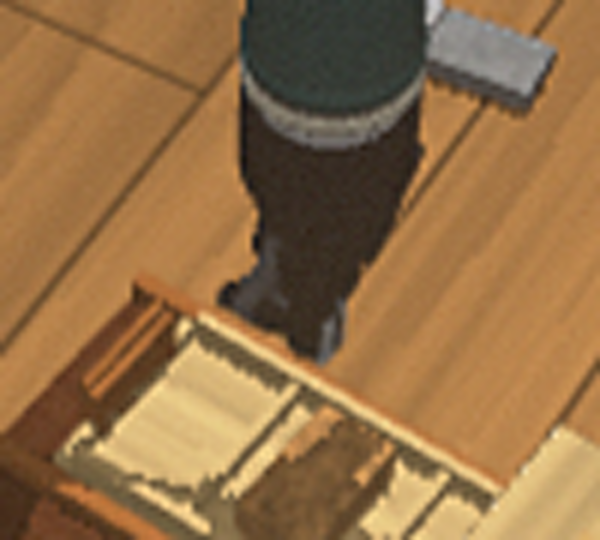

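The finger tips appear at (320,360), but the reported TCP projects to (305,393). The true tips are therefore roughly 25–45 mm above the reported point. I'll back out above the bare bench in front of the stand and touch down gently to measure it.

Call:
jog_arm(turn=[[0, 0, 0], [0, 0, 0], [0, 0, 0], [0, 0, 0], [0, 0, 0], [0, 0, 0], [0, 0, 0], [0, 0, 0], [0, 0, 0], [0, 0, 0], [0, 0, 0], [0, 0, 0], [0, 0, 0], [0, 0, 0]], delta_pos=[[-0.023, 0, 0], [-0.023, 0, 0], [-0.023, 0, 0], [-0.023, 0, 0], [-0.023, 0, 0], [-0.023, 0, 0], [-0.023, 0, 0], [-0.023, 0, 0], [0, 0, 0.02], [0, 0, 0.02], [0, 0, 0.02], [0, 0, 0.01], [0, 0, 0], [0, 0, 0]], gripper=[0, 0, 0, 0, 0, 0, 0, 0, 0, 0, 0, 0, 0, 0])

```text
time: 6.4
tool_pos: [0.4459, 0.1332, 0.0215]
tcp_rot: [3.138, -0.139, -0.004]
wrist_force: [1.6, -0.5, 0.7]
width: 0.007
grip_force: 0.0
```

Call:
jog_arm(turn=[[0, 0, 0], [0, 0, 0], [0, 0, 0]], delta_pos=[[0, 0, 0.006], [0, 0, 0.006], [0, 0, 0]], gripper=[0, 0, 0])

```text
time: 6.65
tool_pos: [0.4467, 0.1334, 0.0099]
tcp_rot: [3.138, -0.139, -0.001]
wrist_force: [-0.9, 0.4, -0.7]
width: 0.005
grip_force: 0.0
```

Run:
```python
from h import *
s=read_state();print(s["time"],s["tool_pos"],s["wrist_force"],s["width"])
pc=proj("scene",[s["tool_pos"]])[0]
x0,y0=int(pc[0])-50,int(pc[1])-70
snap("scene","s5.png",(x0,y0,x0+100,y0+90),6);print((pc-[x0,y0])*6)
```

```text
6.65 [0.44673361 0.13336788 0.00993353] [-0.90898695  0.39521447 -0.73136577] 0.005151975184415802
[305.67717909 420.70841874]
```

View pics/s5.png

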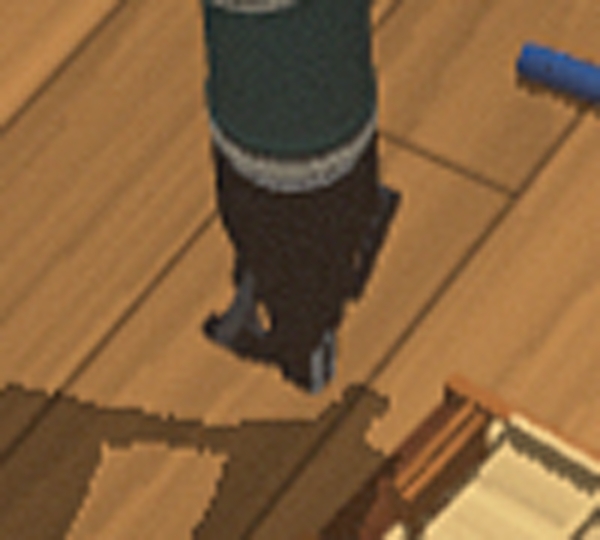

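The tips are at (315,392) and the TCP projects to (306,421), so the tips are still well above the bench. I'll keep probing downward.

Call:
jog_arm(turn=[[0, 0, 0], [0, 0, 0], [0, 0, 0]], delta_pos=[[0, 0, 0.005], [0, 0, 0.005], [0, 0, 0]], gripper=[0, 0, 0])

```text
time: 6.95
tool_pos: [0.4462, 0.1333, -0.0005]
tcp_rot: [3.138, -0.139, -0.002]
wrist_force: [-0.7, 0.6, 0.5]
width: 0.005
grip_force: 0.0
```

Call:
jog_arm(turn=[[0, 0, 0], [0, 0, 0], [0, 0, 0]], delta_pos=[[0, 0, 0.004], [0, 0, 0.004], [0, 0, 0]], gripper=[0, 0, 0])

```text
time: 7.2
tool_pos: [0.4461, 0.1333, -0.0085]
tcp_rot: [3.138, -0.139, -0.002]
wrist_force: [-0.5, 0.3, 0.3]
width: 0.002
grip_force: 0.0
```

Confirmed: reported z is negative and there is still no contact.

Call:
jog_arm(turn=[[0, 0, 0], [0, 0, 0], [0, 0, 0]], delta_pos=[[0, 0, 0.004], [0, 0, 0.004], [0, 0, 0]], gripper=[0, 0, 0])

```text
time: 7.45
tool_pos: [0.4462, 0.1333, -0.0165]
tcp_rot: [3.138, -0.138, -0.002]
wrist_force: [-0.3, 0.7, -1.4]
width: 0.004
grip_force: 0.0
```

Call:
jog_arm(turn=[[0, 0, 0], [0, 0, 0]], delta_pos=[[0, 0, 0.004], [0, 0, 0]], gripper=[0, 0])

```text
time: 7.62
tool_pos: [0.4464, 0.1333, -0.0203]
tcp_rot: [3.138, -0.139, -0.001]
wrist_force: [-0.6, 0.3, -0.5]
width: -0.004
grip_force: 0.0
```

Call:
jog_arm(turn=[[0, 0, 0], [0, 0, 0]], delta_pos=[[0, 0, 0.004], [0, 0, 0]], gripper=[0, 0])

```text
time: 7.78
tool_pos: [0.4465, 0.1333, -0.0242]
tcp_rot: [3.138, -0.139, -0.001]
wrist_force: [0.3, -0.3, -0.9]
width: 0.001
grip_force: 0.0
```

Call:
jog_arm(turn=[[0, 0, 0], [0, 0, 0]], delta_pos=[[0, 0, 0.003], [0, 0, 0]], gripper=[0, 0])

```text
time: 7.95
tool_pos: [0.4465, 0.1334, -0.0271]
tcp_rot: [3.138, -0.139, -0.001]
wrist_force: [-0.5, -0.4, 0.9]
width: -0.003
grip_force: 0.0
```

Call:
jog_arm(turn=[[0, 0, 0], [0, 0, 0]], delta_pos=[[0, 0, 0.003], [0, 0, 0]], gripper=[0, 0])

```text
time: 8.12
tool_pos: [0.4466, 0.1334, -0.03]
tcp_rot: [3.138, -0.139, -0.001]
wrist_force: [-0.0, 0.3, -1.0]
width: 0.001
grip_force: 0.0
```

Call:
jog_arm(turn=[[0, 0, 0], [0, 0, 0]], delta_pos=[[0, 0, 0.003], [0, 0, 0]], gripper=[0, 0])

```text
time: 8.28
tool_pos: [0.4465, 0.1334, -0.0331]
tcp_rot: [3.138, -0.138, -0.001]
wrist_force: [0.4, -0.3, -0.2]
width: -0.002
grip_force: 0.0
```

Call:
jog_arm(turn=[[0, 0, 0], [0, 0, 0]], delta_pos=[[0, 0, 0.003], [0, 0, 0]], gripper=[0, 0])

```text
time: 8.45
tool_pos: [0.4465, 0.1334, -0.0361]
tcp_rot: [3.138, -0.138, -0.001]
wrist_force: [-0.7, -0.1, -0.5]
width: 0.001
grip_force: 0.0
```

Call:
jog_arm(turn=[[0, 0, 0], [0, 0, 0]], delta_pos=[[0, 0, 0.003], [0, 0, 0]], gripper=[0, 0])

```text
time: 8.62
tool_pos: [0.447, 0.1335, -0.0369]
tcp_rot: [3.138, -0.138, -0.002]
wrist_force: [-6.8, -2.4, 18.2]
width: -0.002
grip_force: 9.2
```

Call:
jog_arm(turn=[[0, 0, 0], [0, 0, 0]], delta_pos=[[0, 0, 0.003], [0, 0, 0]], gripper=[0, 0])

```text
time: 8.78
tool_pos: [0.447, 0.1335, -0.0371]
tcp_rot: [3.138, -0.138, -0.004]
wrist_force: [-17.3, -4.2, 47.3]
width: -0.002
grip_force: 23.4
```

The bench is at reported z = -0.0365, so the tips sit 36.5 mm above the reported TCP. I'll raise to a true height of about 27 mm and push.

Call:
jog_arm(turn=[[0, 0, 0], [0, 0, 0], [0, 0, 0], [0, 0, 0], [0, 0, 0], [0, 0, 0], [0, 0, 0], [0, 0, 0], [0, 0, 0], [0, 0, 0]], delta_pos=[[0, 0, -0.016], [0, 0, -0.016], [0.012, 0, 0], [0.012, 0, 0], [0.012, 0, 0], [0.012, 0, 0], [0.012, 0, 0], [0.012, 0, 0], [0.012, 0, 0], [0.012, 0, 0]], gripper=[0, 0, 0, 0, 0, 0, 0, 0, 0, 0])

```text
time: 9.62
tool_pos: [0.542, 0.1245, -0.0109]
tcp_rot: [3.138, -0.139, -0.006]
wrist_force: [-4.0, -0.8, -0.7]
width: 0.002
grip_force: 1.8
```

Call:
jog_arm(turn=[[0, 0, 0], [0, 0, 0], [0, 0, 0], [0, 0, 0], [0, 0, 0], [0, 0, 0], [0, 0, 0], [0, 0, 0], [0, 0, 0], [0, 0, 0]], delta_pos=[[0.012, 0, 0], [0.012, 0, 0], [0.012, 0, 0], [0.012, 0, 0], [0.012, 0, 0], [0.012, 0, 0], [0.012, 0, 0], [0.006, 0, 0], [0.003, 0, 0], [0, 0, 0]], gripper=[0, 0, 0, 0, 0, 0, 0, 0, 0, 0])

```text
time: 10.45
tool_pos: [0.6368, 0.1168, -0.0094]
tcp_rot: [-3.138, 0.139, -0.003]
wrist_force: [-0.6, -1.1, 0.6]
width: -0.003
grip_force: 0.0
```

Call:
jog_arm(turn=[[0, 0, 0], [0, 0, 0], [0, 0, 0]], delta_pos=[[0.003, 0, 0], [0.003, 0, 0], [0, 0, 0]], gripper=[0, 0, 0])

```text
time: 10.7
tool_pos: [0.6409, 0.1164, -0.0093]
tcp_rot: [-3.138, 0.138, 0.001]
wrist_force: [-3.7, 0.1, 0.9]
width: -0.003
grip_force: 1.6
```

Still sliding at about 3.7 N, so I'll continue to the stop.

Call:
jog_arm(turn=[[0, 0, 0], [0, 0, 0], [0, 0, 0]], delta_pos=[[0.003, 0, 0], [0.003, 0, 0], [0, 0, 0]], gripper=[0, 0, 0])

```text
time: 10.95
tool_pos: [0.6404, 0.1164, -0.0094]
tcp_rot: [3.138, -0.139, -0.021]
wrist_force: [-20.8, 1.5, 16.1]
width: 0.001
grip_force: 10.4
```

Call:
jog_arm(turn=[[0, 0, 0], [0, 0, 0], [0, 0, 0]], delta_pos=[[0.002, 0, 0], [0.002, 0, 0], [0, 0, 0]], gripper=[0, 0, 0])

```text
time: 11.2
tool_pos: [0.64, 0.1164, -0.0094]
tcp_rot: [3.137, -0.139, -0.034]
wrist_force: [-31.7, 3.1, 24.5]
width: -0.0
grip_force: 16.0
```

The block tray is home: contact is hard and x agrees with the expected value. Next I retreat, rise, and cross over to the tin tray's bay.

Call:
jog_arm(turn=[[0, 0, 0], [0, 0, 0], [0, 0, 0], [0, 0, 0], [0, 0, 0], [0, 0, 0], [0, 0, 0], [0, 0, 0], [0, 0, 0], [0, 0, 0], [0, 0, 0], [0, 0, 0], [0, 0, 0], [0, 0, 0]], delta_pos=[[-0.015, 0, 0], [-0.015, 0, 0], [-0.005, 0, 0], [0, 0, -0.02], [0, 0, -0.02], [0, 0, -0.02], [0, 0, -0.02], [0.01, 0.022, 0], [0.01, 0.022, 0], [0.01, 0.022, 0], [0.01, 0.022, 0], [0.01, 0.022, 0], [0.01, 0.02, 0], [0, 0, 0]], gripper=[0, 0, 0, 0, 0, 0, 0, 0, 0, 0, 0, 0, 0, 0])

```text
time: 12.37
tool_pos: [0.6677, -0.0205, 0.0714]
tcp_rot: [3.136, -0.143, 0.007]
wrist_force: [0.3, 0.4, 0.8]
width: -0.002
grip_force: 0.0
```

Run:
```python
from h import *
s=read_state();p=s["tool_pos"];c,n=np.cos(-.0888),np.sin(-.0888);dx,dy=p[0]-.7222,p[1]-.0439
print(s["time"],p,s["wrist_force"],"stand",c*dx+n*dy,-n*dx+c*dy)
```

```text
12.3667 [ 0.66766191 -0.02054016  0.07139889] [0.31994178 0.42404512 0.77672745] stand -0.048608429615810134 -0.06902288118776029
```

Call:
jog_arm(turn=[[0, 0, 0], [0, 0, 0], [0, 0, 0], [0, 0, 0], [0, 0, 0], [0, 0, 0]], delta_pos=[[0, -0.004, 0.015], [0, 0, 0.015], [0, 0, 0.015], [0, 0, 0.012], [0, 0, 0], [0, 0, 0]], gripper=[0, 0, 0, 0, 0, 0])

```text
time: 12.87
tool_pos: [0.6644, -0.012, 0.0127]
tcp_rot: [-3.139, 0.138, 0.002]
wrist_force: [0.2, -0.5, 0.6]
width: 0.001
grip_force: 0.0
```

Call:
jog_arm(turn=[[0, 0, 0], [0, 0, 0], [0, 0, 0], [0, 0, 0]], delta_pos=[[0, 0, 0.008], [0, 0, 0.008], [0, 0, 0.008], [0, 0, 0]], gripper=[0, 0, 0, 0])

```text
time: 13.2
tool_pos: [0.6634, -0.0122, -0.0126]
tcp_rot: [-3.138, 0.139, 0.005]
wrist_force: [-0.5, -0.2, -0.8]
width: 0.001
grip_force: 0.0
```

Call:
jog_arm(turn=[[0, 0, 0], [0, 0, 0], [0, 0, 0], [0, 0, 0], [0, 0, 0], [0, 0, 0], [0, 0, 0], [0, 0, 0], [0, 0, 0], [0, 0, 0], [0, 0, 0], [0, 0, 0], [0, 0, 0], [0, 0, 0]], delta_pos=[[-0.004, 0, 0], [-0.004, 0, 0], [-0.004, 0, 0], [-0.004, 0, 0], [-0.005, 0, 0], [-0.006, 0, 0], [-0.006, 0, 0], [-0.006, 0, 0], [-0.006, 0, 0], [-0.006, 0, 0], [-0.006, 0, 0], [-0.006, 0, 0], [-0.006, 0, 0], [-0.006, 0, 0]], gripper=[0, 0, 0, 0, 0, 0, 0, 0, 0, 0, 0, 0, 0, 0])

```text
time: 14.37
tool_pos: [0.5899, -0.0056, -0.0103]
tcp_rot: [-3.138, 0.138, -0.001]
wrist_force: [3.7, 0.3, 3.1]
width: -0.0
grip_force: 1.5
```

Call:
jog_arm(turn=[[0, 0, 0], [0, 0, 0], [0, 0, 0], [0, 0, 0], [0, 0, 0], [0, 0, 0], [0, 0, 0], [0, 0, 0], [0, 0, 0], [0, 0, 0], [0, 0, 0], [0, 0, 0], [0, 0, 0], [0, 0, 0], [0, 0, 0]], delta_pos=[[-0.006, 0, 0], [-0.006, 0, 0], [-0.006, 0, 0], [-0.006, 0, 0], [-0.006, 0, 0], [-0.006, 0, 0], [-0.006, 0, 0], [-0.006, 0, 0], [-0.006, 0, 0], [-0.006, 0, 0], [-0.006, 0, 0], [-0.006, 0, 0], [-0.006, 0, 0], [-0.004, 0, 0], [0, 0, 0]], gripper=[0, 0, 0, 0, 0, 0, 0, 0, 0, 0, 0, 0, 0, 0, 0])

```text
time: 15.62
tool_pos: [0.5063, 0.0014, -0.0112]
tcp_rot: [3.138, -0.138, -0.004]
wrist_force: [0.9, -0.7, -0.1]
width: -0.001
grip_force: 0.0
```

Call:
jog_arm(turn=[[0, 0, 0], [0, 0, 0], [0, 0, 0], [0, 0, 0]], delta_pos=[[-0.002, 0, 0], [-0.002, 0, 0], [-0.002, 0, 0], [0, 0, 0]], gripper=[0, 0, 0, 0])

```text
time: 15.95
tool_pos: [0.5039, 0.0016, -0.0106]
tcp_rot: [3.138, -0.138, 0.005]
wrist_force: [6.2, -0.3, -3.6]
width: -0.001
grip_force: 2.8
```

Call:
jog_arm(turn=[[0, 0, 0], [0, 0, 0], [0, 0, 0], [0, 0, 0]], delta_pos=[[-0.002, 0, 0], [-0.002, 0, 0], [0, 0, 0], [0, 0, 0]], gripper=[0, 0, 0, 0])

```text
time: 16.28
tool_pos: [0.5042, 0.0016, -0.0096]
tcp_rot: [3.138, -0.138, 0.017]
wrist_force: [13.8, -1.0, -9.6]
width: 0.0
grip_force: 6.9
```

The tray is at its stop. I'll unhook and rise clear.

Call:
jog_arm(turn=[[0, 0, 0], [0, 0, 0], [0, 0, 0], [0, 0, 0], [0, 0, 0], [0, 0, 0], [0, 0, 0], [0, 0, 0], [0, 0, 0], [0, 0, 0], [0, 0, 0], [0, 0, 0]], delta_pos=[[0.008, 0, 0], [0.008, 0, 0], [0.005, 0, 0], [0, 0, 0], [0, 0, -0.02], [0, 0, -0.025], [0, 0, -0.03], [0, 0, -0.03], [0, 0, -0.03], [0, 0, -0.03], [0, 0, 0], [0, 0, 0]], gripper=[0, 0, 0, 0, 0, 0, 0, 0, 0, 0, 0, 0])

```text
time: 17.28
tool_pos: [0.5208, 0.0005, 0.1567]
tcp_rot: [3.138, -0.138, 0.006]
wrist_force: [-0.1, 0.1, -0.4]
width: 0.003
grip_force: 0.0
```

Run:
```python
from h import *
snap("scene","s6.png",s=1.4)
s=read_state();print(s["time"],s["tool_pos"],s["wrist_force"])
```

```text
17.3333 [0.51920055 0.00055421 0.15459835] [-0.15873167 -0.04704256 -0.37626175]
```

View pics/s6.png

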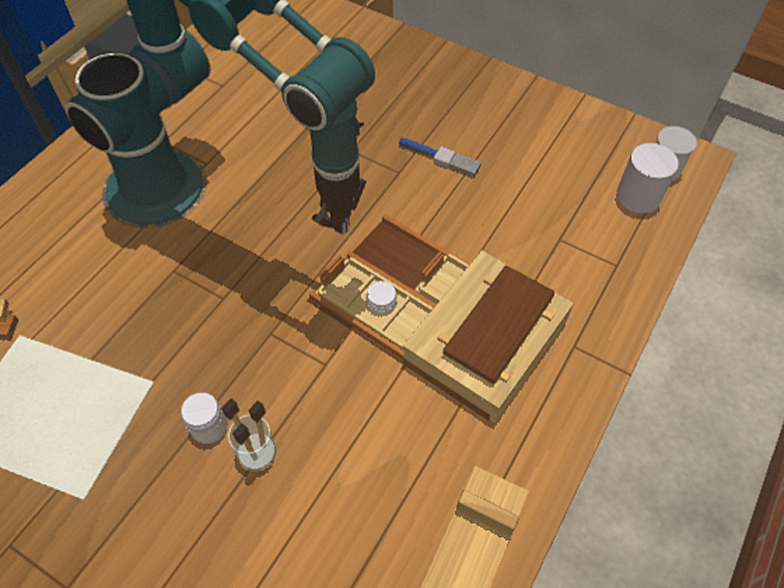

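The tin tray is out, with its lip at (332,268) and the tin upright at (382,297). The block tray is home, with its lip at (435,265). The can, jar and brush are where they were, and the arm is clear.

```bash
python3 -c "
from workcell import ticket
print(ticket.finish_job())"
```

```text
the job is handed in; nothing more can be done
None
```

The trays are swapped and the job is handed in at about 17 s of the 48: the block tray is home, the tin tray is out at its stop with the tin upright, and the can, jar and brush look unmoved; one early push passed over the block tray's lip, because the finger tips sit about 36 mm above the reported TCP, and brought the fingers very close to the cork block; no verdict was returned.

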